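# Fasten the medicine transit box for the porter

## Task

The medicine transit box is packed and shut; secure it for the porter: swing the steel hasp strap down flat over its staple, then push the red-handled locking pin sideways through the staple loop, above the strap, until the handle comes up against the loop, and let go. Do not shift the other things on the desk.

Things in the scene. Friction and masses are not known exactly. Their poses are not given: they have to be found in the camera images.
- transit_box: Blue insulated box, white lid (shut, fixed), 210 (x) x 240 (y) x 105 mm high, fixed to the desk. Origin: centre of its underside; z up, -x its front, y along the front. Rim 105 mm above the origin; lid 3 mm, its ribs and rear hinges up to 11 mm above the rim. The steel hasp is hinged on the lid; the staple, a bow of 6 mm round steel bar, stands on the front rim, 34.5 mm high above it.
- loop (a point): Centre of the staple's opening above the closed strap: (-82, 0, 122.5) mm in the box frame. The bow stands in the box's x-z plane: a pin goes through along the box's y, from either side. Opening 20 mm wide (x), from the closed strap's top (6.75 mm above the rim) to 28.5 mm above the rim, top corners cut by 3 mm; outside, the bow is 32 mm wide (x) and 6 mm thick (y).
- hasp_hinge (a point): Axis of the hasp strap's hinge, which runs along the box's y: in the box frame at (-40, 0, 110) mm.
- hasp (a joint): Angle of the hasp strap, rad: 0 closed, level over the rim from its hinge to the box's -x, the staple standing up through its slot; 1.57 upright; 2.8 end stop, folded back over the lid. Stiff hinge (0.06 N m): it stays where left. Strap 30 mm wide, 3.5 mm thick, reaching 88 mm from the hinge axis, 18 mm past the box's front; plain beyond the slot, which ends 62 mm from the axis.
- hasp_end (a point): Point on the upper face (the upper when closed) of the strap near its round free end, 74 mm from the hinge axis, on the plain part clear of the staple.
- pin: Locking pin lying level on the desk, 129 mm long, plus a wire eye (9 mm) behind the handle; about 0.09 kg. Origin under its middle, at the handle's underside; x along the shank to the tip, z up; axis 9 mm above the origin. Red handle 55 (x) x 30 (y) x 18 mm, centre x = -37 mm, too wide for the loop; steel collar to x = -5.5 mm; round 12 mm shank to x = 64.5 mm, its last 5 mm tapered.
- pin_root (a point): Point on the pin's axis 3 mm ahead of the collar, at (-2.5, 0, 9) mm in the pin's frame; it lies in the loop when the pin is fully home.
- marker: Bystander: green and white marker, 135 mm long, lying on the desk to the left of the box.
- med_box: Bystander: white medicine carton, 51 x 63 x 100 mm, standing.
- label_roll: Bystander: roll of white labels, 72 mm diameter, 45 mm high, standing.
- spectacles: Bystander: spectacles lying on the desk, 141 x 142 x 42 mm.

How it is judged:
On the way, in this order (a step that is already met when the one before it is completed fails the run):
1. the hasp strap is swung down over the staple (value of joint hasp below 0.12 rad), for 0.2 s.
2. the pin is through the loop above the closed strap (value of joint hasp below 0.12 rad and distance between pin_root and loop below 0.016 m and angle between the x axis of pin and the y axis of transit_box, either way round below 0.25 rad), for 0.2 s.
At the end, for the whole second after the job is handed in: The strap lies closed over the staple (within 0.12 rad), the pin is through the loop, along the box's y within 0.25 rad, pushed in so that the point 3 mm ahead of its collar is within 16 mm of the centre of the loop, released and at rest (all of step 2 and linear speed of pin below 0.02 m/s); the robot touches nothing.
It fails at once if a bystander (marker, white carton, label roll, spectacles) is moved more than 30 mm (distance of any of med_box, spectacles, marker, label_roll from where it was at the start of the episode above 0.03 m).
It also fails if it takes over 64 s, if anything falls off the work surface, if the arm or the gripper's body presses on something with over 40 N, if the wrist force passes 120 N, or if a joint passes its speed limit or range.

## Robot

A 6-joint arm with a two-finger parallel gripper is mounted at the origin on a cart in front of the work surface, level with it; the furniture and walls round the work are solid. World frame = base frame: x ahead of the robot, y to its left, z up, the work surface at z = 0. Lengths are in m, angles in rad, forces in N, time in s.
With the tool pointing down it reaches from about 0.225 to 0.875 m from the base axis. Payload 3.4 kg.
Tool frame: the origin (TCP) lies between the finger pads; the fingertips stand 8 mm ahead of it and the grasp point (between the pads) lies 11 mm behind it; z points along the fingers, y is the line along which they close (so a half turn about z gives the same grasp; the last joint's range is limited). The gripper opens to 85 mm and grips with 20 to 120 N. Pads are 22 mm wide; open, the fingers measure 114 mm over their backs; the gripper's body (76 mm by 85 mm) begins 54 mm behind the grasp point. The pads swing forward as they close: fully open they stand 13 mm farther back than shut.
Start: joints at [-1.471, 0.276, 1.505, -0, 1.361, -0.121], TCP at [0.126, -0.561, 0.239] pointing down, gripper open.
Joint ranges: [-2.89, 2.89], [-0.75, 2.08], [0.22, 2.7], [-1.18, 4.32], [0.11, 2.71], [-2.7, 2.7]. Speed limits (rad/s): [2.57, 2.57, 3.14, 3.14, 3.14, 3.14].

## Interface

Orientations are given as [roll, pitch, yaw] about the fixed x, y, z axes, in that order (R = Rz(yaw) Ry(pitch) Rx(roll)).
In Python, from station import sensors, optics, bot gives the robot as it stands.
- The arm moves only by the tool servo_tool, never from a script. Its argument "moves" is a list of rows, each a list of 3 entries, a list of its own where there are three numbers: the turn, a rotation vector about the tool's x, y, z in units of 90 degrees (1.0 is 90 degrees), then the shift along the tool's x, y, z in units of 200 mm (1.0 is 200 mm), then the opening, from 0 (shut) to 1 (fully open). A call has 1 to 5 rows; each row is the pose to reach, as a shift and turn from the pose commanded when the call began, along the tool's axes at that moment; what a row does not reach only later rows make up. A row lasts 1/8 s, in which the tool goes at most 62.5 mm and 10.7 degrees, less where a joint would pass 70% of its speed; a pose out of reach is approached as far as the arm can. A call with a number of a shift or a turn outside -1 to 1 is refused whole. A call with a gripper value outside its range is refused whole. The fingers move at their own pace and stop on an object; "squeeze" is the grip in N (left out, the last holds). Time passes only in rows, so rows that repeat a pose let the fingers close. It gives the time, the measured TCP pose, the force, the opening and the grip force at its end, in the units of the state.
- sensors.state(): the state, without advancing time (a new reading comes with each control period).
- optics.get_image(name): name is "side" or "top" or "wrist"; returns a dict with "frame" (480x640x3 uint8, blue, green, red), "fovy" (degrees; the focal length in pixels is half the picture's height over the tangent of half this angle, whatever the lens; pixels are square), "cx", "cy" (the principal point, pixels), "R" (3x3) and "t" (3): a world point X has camera coordinates R X + t. Camera axes: x right, y down, z forward; pixel columns grow to the right and rows downward; lengths in m; the calibration is good to about 2 mm. A picture is of the moment at which its call begins. There is no depth.
- bot.sign_off(): hands the job in; it is judged then, once.
The state is a dict: "time_s": time; "joint_positions": joint angles; "qvel": joint speeds; "effort": joint torques, N m; "ee_pos": TCP position; "tcp_rot": TCP orientation; "wrist_force": force on the tool from outside, world axes, zero at the start; "torque": the same for the moment, N m; "grip_width": finger opening in m; "grip_force": force on a finger pad.
Only numpy, scipy, OpenCV 4.12 (cv2) and the standard library are available. Lean on these libraries where they do the work, as an engineer would, in place of code of your own. Each camera call takes 0.05 s, during which the arm holds its last target. There are 200 camera calls.

## Working session

There is one attempt and no reset: what is moved stays moved. The work goes in short steps, Python scripts to look and compute and a tool call to move; the robot and the scene stay as the last step left them, time stands still between calls to the robot, and variables do not carry over. Pictures are saved under pics/ and viewed, at most 10 in all, crops included, and the job is handed in when it is done.

Besides the shell and the picture viewer there is one more tool, called after "Request:" as a command line: name --argument value ..., lists and objects as JSON in quotes. servo_tool: Moves the arm, as the interface text tells. Shifts and turns lie within -1 to 1; 1 stands for 200 mm of shift or 90 degrees of turn. Its arguments: {"type":"object","properties":{"moves":{"type":"array"},"squeeze":{"type":"number"}},"required":["moves"]}

```bash
mkdir -p pics; ls; python3 - <<'E'
from station import sensors, optics, bot
import cv2, pickle
d={}
for n in ("side","top"):
    i=optics.get_image(n); d[n]=i; cv2.imwrite(f"pics/{n}0.png",i["frame"]); print(n,i["fovy"],i["cx"],i["cy"],i["R"],i["t"])
pickle.dump(d,open("img0.pkl","wb"))
print(sensors.state())
E
```

```text
pics
side 57.32021750179433 323.9962352795409 238.06152562019298 [[ 0.97361864 -0.22795795  0.01009547]
 [-0.11401077 -0.52431663 -0.84385639]
 [ 0.197657    0.82044332 -0.53647411]] [-0.49245201  0.17056712  1.39118624]
top 50.10773254795105 321.86323267633344 232.60173364541038 [[-0.01927735 -0.99981322  0.00137936]
 [-0.99832189  0.01917321 -0.05464237]
 [ 0.05460571 -0.0024304  -0.99850504]] [0.04403765 0.51561294 1.7194079 ]
{'time_s': 0.1, 'joint_positions': array([-1.47099127e+00,  2.76524223e-01,  1.50602425e+00, -7.29984416e-06,
        1.36066656e+00, -1.20986148e-01]), 'qvel': array([-0.00054064, -0.00192528, -0.00375104, -0.00033065,  0.00082989,
       -0.0018045 ]), 'effort': array([ 9.38906851e-04, -4.17700624e+01, -2.46405083e+01, -1.64099533e-04,
        5.71877565e-03,  2.63351325e-05]), 'ee_pos': array([ 0.12588029, -0.56058523,  0.23852342]), 'tcp_rot': array([-3.13998127e+00, -1.88722402e-04,  2.20792580e-01]), 'wrist_force': array([0.76887196, 0.2400255 , 0.24097695]), 'torque': array([0.00566482, 0.01757084, 0.04115492]), 'grip_force': 0.0, 'grip_width': 0.08534006696042132}
```

View pics/side0.png

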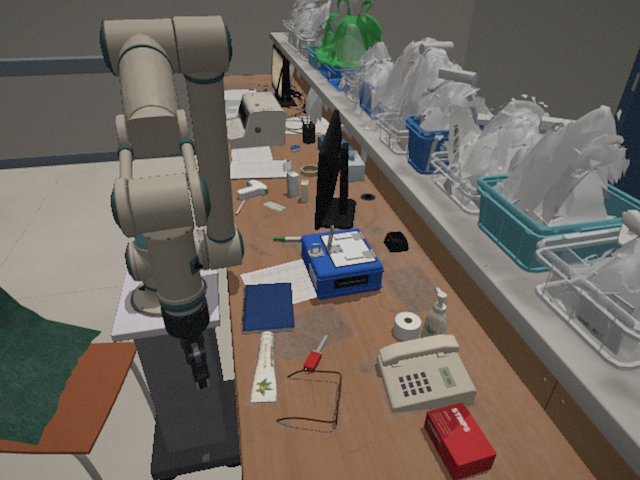

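View pics/top0.png

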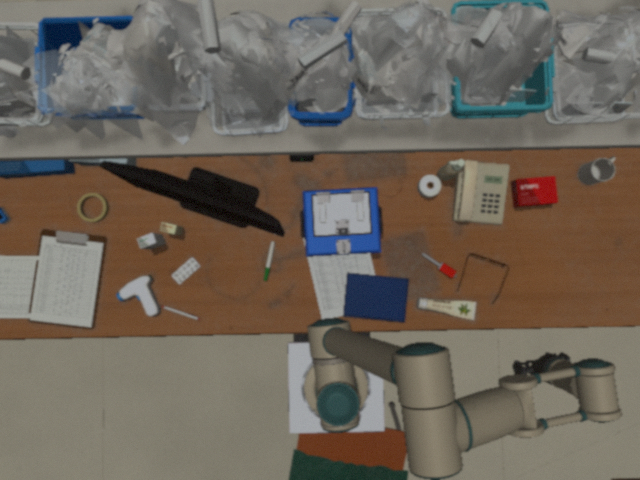

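The side view shows the box at about (340,265), its strap upright near (330,240), and the pin with its handle at (314,360) and tip at (326,337). The top view shows the box at (342,222), the pin from (447,271) to (425,254), and the spectacles just right of the handle. I'll enlarge these areas.

```bash
python3 - <<'E'
import cv2, pickle, numpy as np
d=pickle.load(open("img0.pkl","rb"))
def crop(n,x,y,w,h,s): 
    return cv2.resize(d[n]["frame"][y:y+h,x:x+w],None,fx=s,fy=s,interpolation=cv2.INTER_CUBIC)
a=crop("top",295,180,100,80,4);b=crop("top",410,240,100,70,4)
c=crop("side",290,215,100,85,4);e=crop("side",280,325,100,65,4)
L=np.vstack([a,b]);R=np.vstack([c,e]);im=np.hstack([L,R]);cv2.imwrite("pics/crop0.png",im);print(im.shape)
E
```

```text
(600, 800, 3)
```

View pics/crop0.png

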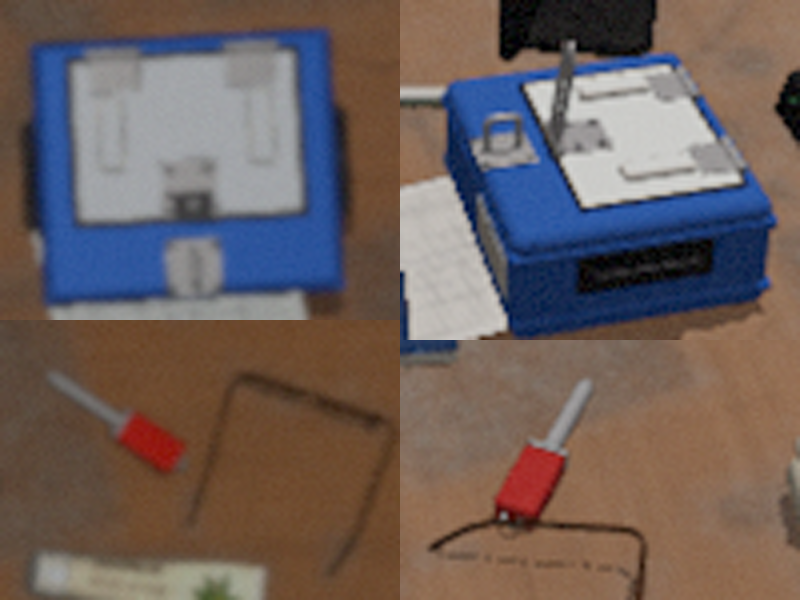

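The crops show the rim corners, the upright strap, the staple and the pin clearly, so I can turn these pixels into positions.

```bash
cat > util.py <<'E'
import numpy as np
from scipy.optimize import least_squares
from scipy.spatial.transform import Rotation as Ro
def f(c): return 240/np.tan(np.radians(c["fovy"]/2))
def ray(c,p):
    d=c["R"].T@np.array([(p[0]-c["cx"])/f(c),(p[1]-c["cy"])/f(c),1]); return -c["R"].T@c["t"],d
def onz(c,p,z):
    o,d=ray(c,p); return o+d*(z-o[2])/d[2]
def proj(c,X):
    X=np.asarray(X)@c["R"].T+c["t"]; return X[...,:2]/X[...,2:]*f(c)+[c["cx"],c["cy"]]
E
python3 - <<'E'
import pickle; from util import *
d=pickle.load(open("img0.pkl","rb")); T=d["top"];S=d["side"]
ct=lambda x,y:np.array([x/4+295-.4,y/4+180-.4]); cp=lambda x,y:np.array([x/4+410-.4,(y-320)/4+240-.4])
cs=lambda x,y:np.array([(x-400)/4+290-.4,y/4+215-.4]); ce=lambda x,y:np.array([(x-400)/4+280-.4,(y-340)/4+325-.4])
for p in [(32,42),(330,30),(343,288),(45,302)]: print("rim",onz(T,ct(*p),.105)[:2])
for p in [(68,60),(298,50),(307,214),(76,226)]: print("lid",onz(T,ct(*p),.108)[:2])
print("staple top ", onz(T,ct(195,268),.1395)[:2], "side", onz(S,cs(503,118),.1375)[:2])
print("pin top tip/collar/end",onz(T,cp(48,375),.009),onz(T,cp(118,422),.009),onz(T,cp(175,460),.012))
print("pin side tip/collar", onz(S,ce(586,382),.009),onz(S,ce(552,448),.009),onz(S,ce(517,505),.012))
print("glasses near top",onz(T,cp(190,525),.0),onz(T,cp(237,377),.02),onz(T,cp(215,450),.03))
print("strap end side at y=0.0x", cs(568,42), "marker")
E
```

```text
rim [0.64933182 0.09358183]
rim [ 0.65446241 -0.14604828]
rim [ 0.44706535 -0.15121131]
rim [0.44048355 0.08680808]
lid [0.63385254 0.06488359]
lid [ 0.63839203 -0.11964703]
lid [ 0.50660015 -0.123631  ]
lid [0.50055376 0.06092352]
staple top  [ 0.4643827  -0.03192063] side [ 0.46843614 -0.03409362]
pin top tip/collar/end [ 0.43995585 -0.30156193  0.009     ] [ 0.39919865 -0.3594547   0.009     ] [ 0.3664067  -0.40573216  0.012     ]
pin side tip/collar [ 0.44107238 -0.30180323  0.009     ] [ 0.40473507 -0.356208    0.009     ] [ 0.37169064 -0.40141699  0.012     ]
glasses near top [ 0.31097697 -0.41967484  0.        ] [ 0.43510605 -0.45805914  0.02      ] [ 0.37463992 -0.43472658  0.03      ]
strap end side at y=0.0x [331.6 225.1] marker
```

```bash
cat >> util.py <<'E'
def go(st,target,yaw):
    "tool-frame row numbers (turn vec /90deg, shift /200mm) from state pose to world target, tool down"
    R=Ro.from_euler("xyz",st["tcp_rot"]); G=Ro.from_euler("xyz",[np.pi,0,yaw])
    print("turn",np.round((R.inv()*G).as_rotvec()/(np.pi/2),3),"shift",np.round(R.inv().apply(np.array(target)-st["ee_pos"])/.2,3))
E
python3 - <<'E'
import pickle; from util import *
from station import sensors
d=pickle.load(open("img0.pkl","rb")); T=d["top"];S=d["side"]
for z in (.05,.1,.2,.3,.4,.5):
    X=onz(T,(283,232),z); print(z,X,proj(S,X))
# strap end angle: strap centre line in the box frame
R=Ro.from_euler("z",.025).as_matrix(); c=np.array([.548,-.0292,0])
for a in (1.4,1.5,1.6,1.7,1.8,1.9):
    X=c+R@np.array([-.04-.088*np.cos(a),0,.110+.088*np.sin(a)]); print(a,X,proj(S,X),proj(T,X))
print(proj(S,c+R@[-.082,0,.1365]),proj(T,c+R@[-.082,0,.1395]))
s=sensors.state(); go(s,(.45,-.25,.27),.025); go(s,(.57,-.032,.25),.025)
E
```

```text
0.05 [0.51885887 0.16262044 0.05      ] [317.45314257 233.65894428]
0.1 [0.51599295 0.15895373 0.1       ] [316.92099137 222.40194462]
0.2 [0.51026112 0.15162029 0.2       ] [315.79237462 198.52745484]
0.3 [0.50452929 0.14428686 0.3       ] [314.56900636 172.6486142 ]
0.4 [0.49879746 0.13695342 0.4       ] [313.23843167 144.50195423]
0.5 [0.49306562 0.12961999 0.5       ] [311.78591268 113.77571384]
1.4 [ 0.49306006 -0.03057378  0.19671958] [322.88266737 226.54446551] [343.51733692 236.59151506]
1.5 [ 0.50178957 -0.0303555   0.19777956] [325.61652272 225.90840215] [343.39787711 233.68738443]
1.6 [ 0.51058125 -0.03013566  0.19796248] [328.36002115 225.51433535] [343.26486575 230.77742567]
1.7 [ 0.51934727 -0.02991647  0.1972665 ] [331.08290901 225.36563928] [343.11986429 227.89563305]
1.8 [ 0.52800004 -0.0297001   0.19569859] [333.7554429  225.46271633] [342.96458996 225.07553349]
1.9 [ 0.53645309 -0.02948873  0.19327441] [336.34879338 225.80304388] [342.80088634 222.34963778]
[314.41176967 243.97145308] [343.12422358 246.078884  ]
turn [-0.001 -0.     0.125] shift [ 1.921 -1.161 -0.155]
turn [-0.001 -0.     0.125] shift [ 2.746 -2.093 -0.053]
```

Request:
servo_tool --moves '[[[0, 0, 0], [0.15, -0.1, -0.05], 0], [[0, 0, 0], [0.35, -0.25, -0.1], 0], [[0, 0, 0], [0.55, -0.4, -0.1], 0], [[0, 0, 0], [0.75, -0.55, -0.1], 0], [[0, 0, 0], [0.95, -0.7, -0.1], 0]]' --squeeze 40

```text
time_s: 0.72
ee_pos: [0.2814, -0.3814, 0.259]
tcp_rot: [-3.141, -0.0, 0.22]
wrist_force: [0.9, -0.2, 0.3]
grip_width: -0.0
grip_force: 0.0
```

Request:
servo_tool --moves '[[[0, 0, 0], [0.2, -0.15, 0], 0], [[0, 0, 0], [0.4, -0.3, 0], 0], [[0, 0, 0], [0.6, -0.45, 0], 0], [[0, 0, 0], [0.8, -0.6, 0], 0], [[0, 0, 0], [0.95, -0.7, 0], 0]]'

```text
time_s: 1.35
ee_pos: [0.4361, -0.2027, 0.259]
tcp_rot: [-3.141, 0.0, 0.222]
wrist_force: [0.5, -0.5, 0.1]
grip_width: 0.0001
grip_force: 0.0
```

Request:
servo_tool --moves '[[[0, 0, 0.03], [0.2, -0.15, 0], 0], [[0, 0, 0.06], [0.4, -0.3, 0], 0], [[0, 0, 0.1], [0.6, -0.45, 0], 0], [[0, 0, 0.125], [0.75, -0.6, 0], 0], [[0, 0, 0.125], [0.83, -0.69, 0], 0]]'

```text
time_s: 1.98
ee_pos: [0.5679, -0.0316, 0.2585]
tcp_rot: [-3.141, 0.001, 0.026]
wrist_force: [0.3, -1.2, -1.3]
grip_width: 0.0001
grip_force: 0.0
```

```bash
python3 - <<'E'
from util import *
from station import sensors
s=sensors.state(); print(s["time_s"],s["ee_pos"],s["tcp_rot"],s["wrist_force"],s["grip_width"]); go(s,(.56,-.031,.185),.025)
E
```

```text
1.975 [ 0.56789    -0.03162697  0.25851306] [-3.14104684e+00  1.00512830e-03  2.61297141e-02] [ 0.26830507 -1.24153471 -1.25016677] 8.788888145939526e-05
turn [-0.     0.001  0.001] shift [-0.039 -0.004  0.368]
```

Request:
servo_tool --moves '[[[0, 0, 0], [0, 0, 0.2], 0], [[0, 0, 0], [0, 0, 0.37], 0], [[0, 0, 0], [-0.14, 0, 0.37], 0], [[0, 0, 0], [-0.29, 0, 0.37], 0], [[0, 0, 0], [-0.44, 0, 0.37], 0]]'

```text
time_s: 2.6
ee_pos: [0.4787, -0.0357, 0.1848]
tcp_rot: [-3.142, -0.0, 0.025]
wrist_force: [0.9, -1.0, 0.1]
grip_width: -0.0002
grip_force: 0.4
```

```bash
python3 - <<'E'
from util import *
from station import sensors, optics
import cv2
s=sensors.state(); print(s["ee_pos"],s["tcp_rot"],s["wrist_force"]); go(s,(.4625,-.0315,.1745),.025);go(s,(.447,-.032,.1595),.025);go(s,(.436,-.032,.14),.025);go(s,(.432,-.032,.118),.025)
i=optics.get_image("side")["frame"][190:310,270:430]; cv2.imwrite("pics/s1.png",cv2.resize(i,None,fx=4,fy=4,interpolation=cv2.INTER_CUBIC))
E
```

```text
[ 0.47865826 -0.03574096  0.18479927] [-3.14154293e+00 -2.65092319e-04  2.45569595e-02] [ 0.92346893 -0.97856494  0.08188842]
turn [-0. -0. -0.] shift [-0.08  -0.023  0.051]
turn [-0. -0. -0.] shift [-0.158 -0.023  0.126]
turn [-0. -0. -0.] shift [-0.213 -0.024  0.224]
turn [-0. -0. -0.] shift [-0.233 -0.024  0.334]
```

View pics/s1.png

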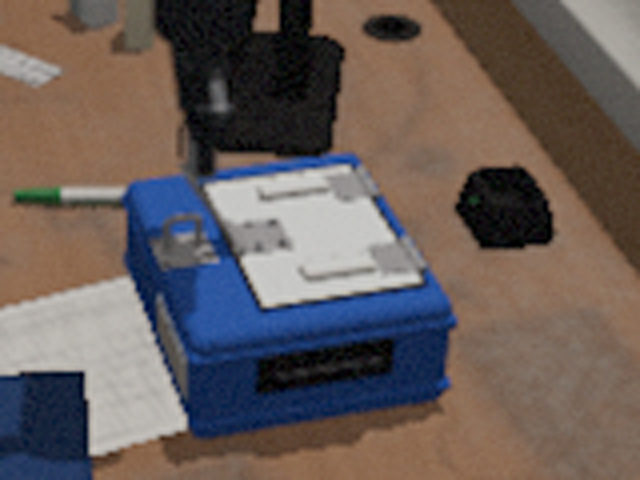

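The closed fingertips stand over the rim at about crop (205,165). The strap is partly hidden in front of them, near (185,140). I'll carry on along the arc.

Request:
servo_tool --moves '[[[0, 0, 0], [-0.08, -0.02, 0.05], 0], [[0, 0, 0], [-0.16, -0.02, 0.125], 0], [[0, 0, 0], [-0.21, -0.02, 0.225], 0], [[0, 0, 0], [-0.23, -0.02, 0.3], 0], [[0, 0, 0], [-0.23, -0.02, 0.34], 0]]'

```text
time_s: 3.28
ee_pos: [0.4321, -0.0328, 0.118]
tcp_rot: [-3.141, 0.003, 0.025]
wrist_force: [-14.0, 2.4, 53.2]
grip_width: -0.0004
grip_force: 26.7
```

```bash
python3 - <<'E'
from util import *
from station import sensors, optics
import cv2
s=sensors.state(); print(s["ee_pos"],s["tcp_rot"],s["wrist_force"])
i=optics.get_image("side")["frame"][190:310,270:430]; cv2.imwrite("pics/s2.png",cv2.resize(i,None,fx=4,fy=4,interpolation=cv2.INTER_CUBIC))
E
```

```text
[ 0.43214669 -0.03281041  0.11796799] [-3.14125801e+00  2.81567824e-03  2.45617645e-02] [-14.04435919   2.40903964  53.22450732]
```

View pics/s2.png

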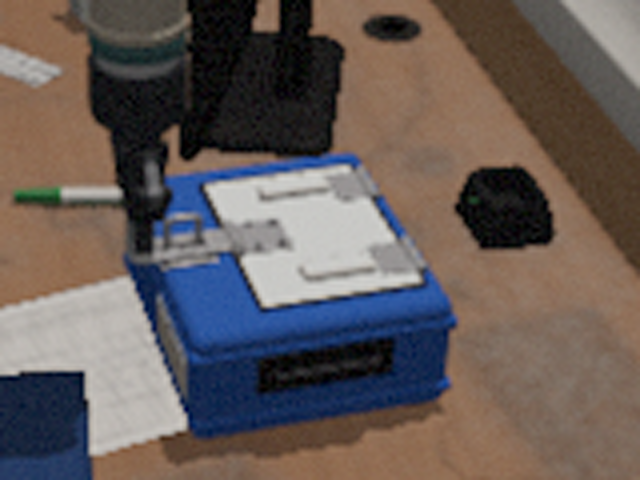

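The strap lies level with the staple through its slot, and the fingertips press on it with 53 N. Next I hold it briefly, ease off, lift and go to the pin.

Request:
servo_tool --moves '[[[0, 0, 0], [0, 0, -0.01], 0], [[0, 0, 0], [0, 0, -0.01], 0], [[0, 0, 0], [0, 0, -0.1], 0], [[0, 0, 0], [0, 0, -0.3], 0], [[0, 0, 0], [0, 0.1, -0.5], 0.2]]'

```text
time_s: 3.95
ee_pos: [0.4335, -0.0523, 0.2178]
tcp_rot: [-3.141, 0.001, 0.026]
wrist_force: [1.2, -0.6, -1.1]
grip_width: 0.0163
grip_force: 0.0
```

```bash
python3 - <<'E'
from util import *
from station import sensors, optics
import cv2
s=sensors.state(); print(s["ee_pos"],s["tcp_rot"],s["wrist_force"]); go(s,(.3822,-.3848,.2),.959)
E
```

```text
[ 0.43352442 -0.05230012  0.21781953] [-3.14076056e+00  9.88953739e-04  2.62688120e-02] [ 1.23681371 -0.58282481 -1.09970281]
turn [-0.001  0.    -0.594] shift [-0.3    1.655  0.088]
```

Request:
servo_tool --moves '[[[0, 0, -0.1], [-0.03, 0.15, 0], 0.3], [[0, 0, -0.2], [-0.07, 0.35, 0], 0.5], [[0, 0, -0.3], [-0.11, 0.6, 0], 0.65], [[0, 0, -0.4], [-0.15, 0.8, 0], 0.65], [[0, 0, -0.5], [-0.18, 1.0, 0.05], 0.65]]'

```text
time_s: 4.58
ee_pos: [0.4028, -0.2557, 0.2075]
tcp_rot: [3.14, -0.0, 0.815]
wrist_force: [0.2, 0.2, 0.0]
grip_width: 0.0554
grip_force: 0.0
```

```bash
python3 - <<'E'
from util import *
from station import sensors, optics
s=sensors.state(); print(s["ee_pos"],s["tcp_rot"],s["grip_width"]); go(s,(.3822,-.3848,.16),.959)
E
```

```text
[ 0.40283814 -0.2557115   0.20750541] [ 3.13963770e+00 -2.48750763e-04  8.14563127e-01] 0.055387824065015356
turn [ 0.001 -0.    -0.092] shift [-0.54   0.367  0.238]
```

Request:
servo_tool --moves '[[[0, 0, -0.05], [-0.2, 0.14, 0.05], 0.65], [[0, 0, -0.092], [-0.4, 0.28, 0.15], 0.65], [[0, 0, -0.092], [-0.54, 0.367, 0.238], 0.65], [[0, 0, -0.092], [-0.54, 0.367, 0.238], 0.65]]'

```text
time_s: 5.08
ee_pos: [0.3803, -0.3842, 0.1575]
tcp_rot: [-3.139, -0.001, 0.951]
wrist_force: [-0.5, 0.8, 0.7]
grip_width: 0.0558
grip_force: 0.0
```

```bash
python3 - <<'E'
from util import *
from station import sensors, optics
import cv2,pickle
s=sensors.state(); print(s["ee_pos"],s["tcp_rot"],s["grip_width"]); go(s,(.3822,-.3848,.010),.959)
i=optics.get_image("wrist"); pickle.dump(i,open("w1.pkl","wb")); cv2.imwrite("pics/w1.png",i["frame"])
o=np.array([.4035,-.3545,0]);d=np.array([.574,.819,0]);z=np.array([0,0,.009])
for k in (.0645,-.0095,-.0645): print(proj(i,o+k*d+z))
E
```

```text
[ 0.38026247 -0.38423609  0.15754471] [-3.13858156e+00 -5.69590288e-04  9.51325084e-01] 0.05579048665754769
turn [-0.002 -0.    -0.005] shift [0.003 0.012 0.738]
[320.15051631 100.33635086]
[320.79870484 193.87900506]
[321.22634759 255.59382592]
```

View pics/w1.png

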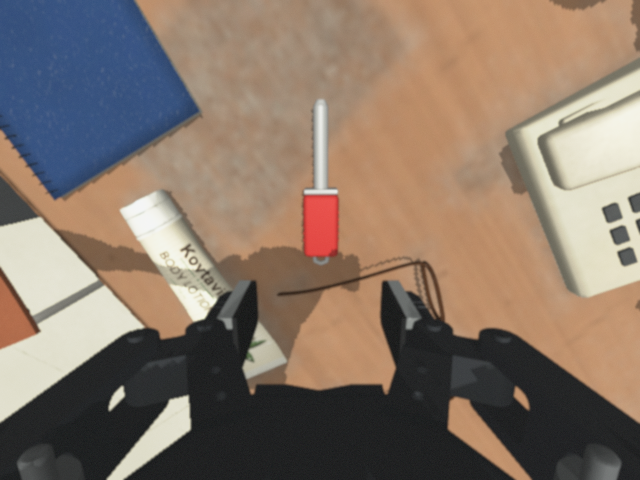

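The wrist view matches the predicted pin pose: tip at (320,100), handle from (320,192) to (321,256). The spectacles' temple lies behind it at about (280..420, 262..294). I'll descend 6 mm nearer the collar and grip.

Request:
servo_tool --moves '[[[0, 0, -0.005], [0.033, 0.012, 0.2], 0.65], [[0, 0, -0.005], [0.033, 0.012, 0.4], 0.65], [[0, 0, -0.005], [0.033, 0.012, 0.58], 0.65], [[0, 0, -0.005], [0.033, 0.012, 0.69], 0.65], [[0, 0, -0.005], [0.033, 0.012, 0.735], 0.65]]'

```text
time_s: 5.75
ee_pos: [0.3871, -0.377, 0.0121]
tcp_rot: [-3.14, -0.001, 0.963]
wrist_force: [0.2, 0.1, -0.2]
grip_width: 0.0555
grip_force: 0.0
```

Request:
servo_tool --moves '[[[0, 0, 0], [0, 0, 0], 0.5], [[0, 0, 0], [0, 0, 0], 0.3], [[0, 0, 0], [0, 0, 0], 0.2], [[0, 0, 0], [0, 0, 0], 0.2], [[0, 0, 0], [0, 0, 0], 0.2]]' --squeeze 50

```text
time_s: 6.38
ee_pos: [0.3877, -0.3793, 0.0141]
tcp_rot: [3.139, 0.0, 0.962]
wrist_force: [1.5, 0.9, 6.8]
grip_width: 0.0289
grip_force: 50.6
```

Request:
servo_tool --moves '[[[0, 0, 0], [0, 0, -0.05], 0.2], [[0, 0, 0], [0, 0, -0.2], 0.2], [[0, 0, 0], [0, 0, -0.45], 0.2], [[0, 0, 0], [0, 0, -0.7], 0.2], [[0, 0, 0], [0, 0, -0.8], 0.2]]'

```text
time_s: 7.0
ee_pos: [0.3877, -0.3797, 0.1765]
tcp_rot: [3.136, 0.002, 0.962]
wrist_force: [-0.6, -0.5, -1.3]
grip_width: 0.0283
grip_force: 49.8
```

```bash
python3 - <<'E'
from util import *
from station import sensors, optics
import cv2,pickle
s=sensors.state(); print(s["ee_pos"],s["tcp_rot"],s["grip_width"],s["grip_force"],s["wrist_force"])
# TCP at home: root (-2.5mm) at loop, tcp at about -29.5mm along pin; approach 85 mm back, above
u=np.array([-.025,1,0]);L=np.array([.4665,-.0315,.1276])
go(s,L-u*(.027+.09),1.596)
go(s,L-u*(.027+.09)+[0,0,.05],1.596)
E
```

```text
[ 0.38767862 -0.37973884  0.1764979 ] [3.13604629e+00 1.94558839e-03 9.62159124e-01] 0.028276267967603196 49.82142448425293 [-0.63404612 -0.50658533 -1.25470899]
turn [ 0.003  0.002 -0.404] shift [ 1.183 -0.327  0.24 ]
turn [ 0.003  0.002 -0.404] shift [ 1.182 -0.326 -0.01 ]
```

Request:
servo_tool --moves '[[[0, 0, -0.08], [0.17, -0.05, 0], 0.2], [[0, 0, -0.17], [0.37, -0.1, 0], 0.2], [[0, 0, -0.26], [0.58, -0.16, 0], 0.2], [[0, 0, -0.34], [0.78, -0.22, 0], 0.2], [[0, 0, -0.404], [0.95, -0.27, 0], 0.2]]'

```text
time_s: 7.62
ee_pos: [0.4511, -0.1902, 0.173]
tcp_rot: [-3.141, -0.0, 1.6]
wrist_force: [-0.1, 0.1, -0.4]
grip_width: 0.0286
grip_force: 49.8
```

```bash
python3 - <<'E'
from util import *
from station import sensors, optics
s=sensors.state(); print(s["ee_pos"],s["tcp_rot"])
u=np.array([-.025,1,0]);L=np.array([.4665,-.0315,.1276])
go(s,L-u*(.027+.09),1.596)
E
```

```text
[ 0.45110192 -0.19022491  0.17303265] [-3.14149288e+00 -5.57832626e-06  1.60049200e+00]
turn [-0.    -0.     0.003] shift [0.206 0.098 0.227]
```

Request:
servo_tool --moves '[[[0, 0, 0.003], [0.1, 0.05, 0.0], 0.2], [[0, 0, 0.003], [0.206, 0.098, 0.05], 0.2], [[0, 0, 0.003], [0.206, 0.098, 0.15], 0.2], [[0, 0, 0.003], [0.206, 0.098, 0.22], 0.2], [[0, 0, 0.003], [0.206, 0.098, 0.22], 0.2]]'

```text
time_s: 8.25
ee_pos: [0.4687, -0.1499, 0.1278]
tcp_rot: [-3.139, -0.001, 1.592]
wrist_force: [0.0, -0.3, -0.3]
grip_width: 0.0285
grip_force: 49.8
```

```bash
python3 - <<'E'
from util import *
from station import sensors, optics
import cv2,pickle
s=sensors.state(); print(s["ee_pos"],s["tcp_rot"],s["wrist_force"])
w=optics.get_image("wrist"); S=optics.get_image("side");T=optics.get_image("top")
pickle.dump((w,S,T),open("i2.pkl","wb"))
a=cv2.resize(S["frame"][200:290,280:380],None,fx=4,fy=4,interpolation=cv2.INTER_CUBIC)
b=cv2.resize(w["frame"][0:360,160:560],None,fx=1,fy=1)
im=np.zeros((360,800,3),np.uint8); im[:,:400]=a; im[:,400:]=b; cv2.imwrite("pics/c2.png",im)
L=np.array([.4665,-.0315,0])
for z in (.1225,.1335,.1395): print(z,proj(S,L+[0,0,z]),proj(w,L+[0,0,z]))
E
```

```text
[ 0.46872663 -0.14991936  0.12781   ] [-3.13913262e+00 -1.03993743e-03  1.59172332e+00] [ 0.03620134 -0.26665108 -0.28021813]
0.1225 [314.58183517 247.69143469] [318.84250196  -2.41423643]
0.1335 [314.57693241 244.79155428] [318.80429445 -16.80766899]
0.1395 [314.57424055 243.19936843] [318.78020874 -25.88117462]
```

View pics/c2.png

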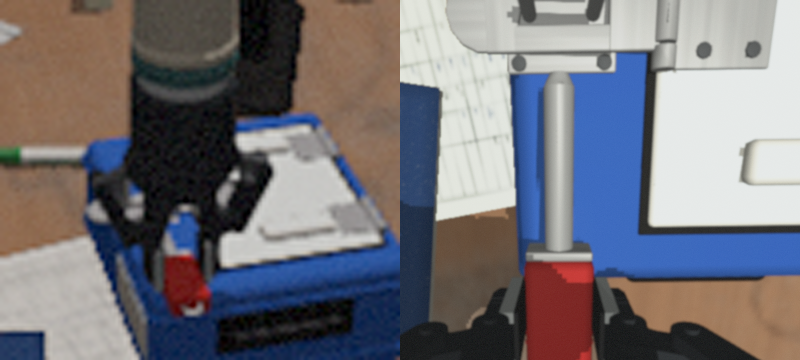

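```bash
python3 - <<'E'
from util import *
import pickle
w,S,T=pickle.load(open("i2.pkl","rb"))
o=-w["R"].T@w["t"]; print("cam",o,w["R"].T[:,2],"f",f(w))
for z in (.112,.1185): print("feet",onz(w,(290,12),z),onz(w,(358,12),z))
print("bracket",onz(w,(268,72),.1055),onz(w,(375,72),.1055)); print("strap near edge",onz(w,(300,52),.11175), onz(w,(240,52),.11175))
print("lid corner",onz(w,(400,233),.108),"box corner lines", onz(w,(273,90),.105),onz(w,(283,270),.105))
for z in (.1185,.1225,.1265):
    a,b=onz(w,(319,73),z),onz(w,(318,250),z); print("z",z,a,b,np.linalg.norm(a-b), "width root",onz(w,(305,245),z)[0]-onz(w,(333,245),z)[0])
E
```

```text
cam [ 0.46775966 -0.08454687  0.26292174] [ 0.00396522 -0.25935274 -0.96577452] f 334.2315631501765
feet [ 0.45509688 -0.03271116  0.112     ] [ 0.48199654 -0.03216997  0.112     ]
feet [ 0.45564225 -0.03494365  0.1185    ] [ 0.48138337 -0.03442577  0.1185    ]
bracket [ 0.445046   -0.05330119  0.1055    ] [ 0.49107504 -0.05236568  0.1055    ]
strap near edge [ 0.4591257  -0.04682797  0.11175   ] [ 0.43467656 -0.04732316  0.11175   ]
lid corner [ 0.50716047 -0.12283639  0.108     ] box corner lines [ 0.44702534 -0.06035261  0.105     ] [ 0.45080143 -0.14394252  0.105     ]
z 0.1185 [ 0.46706095 -0.05583311  0.1185    ] [ 0.46812999 -0.1289254   0.1185    ] 0.07310010813054821 width root -0.012595127754740698
z 0.1225 [ 0.4670803  -0.05662839  0.1225    ] [ 0.46811974 -0.12769626  0.1225    ] 0.0710754791804504 width root -0.012246284764838578
z 0.1265 [ 0.46709965 -0.05742366  0.1265    ] [ 0.46810948 -0.12646713  0.1265    ] 0.0690508502303526 width root -0.011897441774936512
```

In the left crop the pin is held over the rim. In the right (wrist) crop the shank is at x≈559 and the staple's feet are at (530,12) and (598,12). The pin needs about +2 mm in x and −1 mm in z before it goes in.

Request:
servo_tool --moves '[[[0, 0, 0], [0, 0.01, 0.005], 0.2], [[0, 0, 0], [0.05, 0.01, 0.005], 0.2], [[0, 0, 0], [0.1, 0.01, 0.005], 0.2], [[0, 0, 0], [0.15, 0.01, 0.005], 0.2], [[0, 0, 0], [0.2, 0.01, 0.005], 0.2]]'

```text
time_s: 9.02
ee_pos: [0.4708, -0.1091, 0.1277]
tcp_rot: [3.142, 0.0, 1.593]
wrist_force: [-0.1, 0.6, -1.4]
grip_width: 0.0287
grip_force: 49.8
```

```bash
python3 - <<'E'
from util import *
from station import sensors, optics
import cv2,pickle
s=sensors.state(); print(s["ee_pos"],s["tcp_rot"],s["wrist_force"],s["torque"])
w=optics.get_image("wrist")
cv2.imwrite("pics/c3.png",cv2.resize(w["frame"][0:240,160:480],None,fx=2,fy=2))
E
```

```text
[ 0.47081678 -0.10910051  0.12774265] [3.14155033e+00 8.88656722e-06 1.59254754e+00] [-0.0965268   0.55698078 -1.4303154 ] [ 0.03364515 -0.02600882  0.0603618 ]
```

View pics/c3.png

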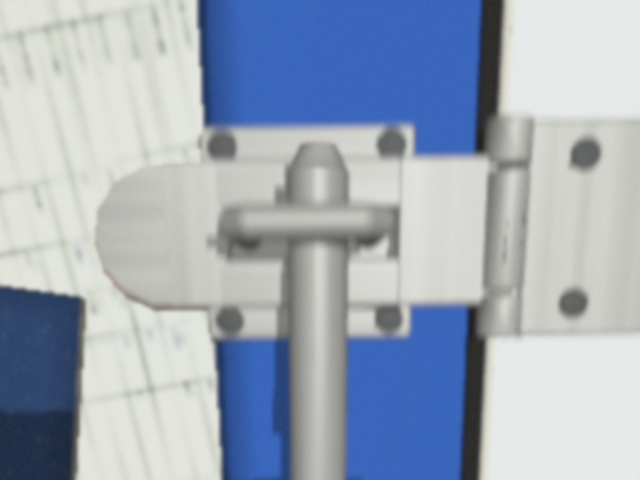

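The tip has passed under the bow: tip at (317,145), bow from x=220 to 395, centre about 308. The pin sits about 2 mm too far to +x with no contact, so I correct that and push on.

Request:
servo_tool --moves '[[[0, 0, 0], [0.03, -0.008, 0], 0.2], [[0, 0, 0], [0.09, -0.008, 0], 0.2], [[0, 0, 0], [0.15, -0.008, 0], 0.2], [[0, 0, 0], [0.2, -0.008, 0], 0.2], [[0, 0, 0], [0.24, -0.008, 0], 0.2]]'

```text
time_s: 9.7
ee_pos: [0.4682, -0.0614, 0.1277]
tcp_rot: [3.142, 0.0, 1.593]
wrist_force: [-0.1, 0.4, -0.1]
grip_width: 0.0287
grip_force: 49.8
```

Request:
servo_tool --moves '[[[0, 0, 0], [0.01, 0, 0], 0.2], [[0, 0, 0], [0.02, 0, 0], 0.2], [[0, 0, 0], [0.02, 0, 0], 0.2]]'

```text
time_s: 10.07
ee_pos: [0.4683, -0.0584, 0.1277]
tcp_rot: [3.141, 0.001, 1.592]
wrist_force: [-0.5, -1.7, -1.8]
grip_width: 0.0287
grip_force: 49.8
```

```bash
python3 - <<'E'
from util import *
from station import sensors, optics
import cv2
s=sensors.state(); print(s["ee_pos"],s["tcp_rot"],s["wrist_force"],s["torque"])
w=optics.get_image("wrist")
cv2.imwrite("pics/c4.png",w["frame"][60:400,120:520])
E
```

```text
[ 0.4683145  -0.05844887  0.1277283 ] [3.14141983e+00 6.55062061e-04 1.59214323e+00] [-0.54377888 -1.72947418 -1.84813144] [-0.15399739 -0.00873825  0.01937508]
```

View pics/c4.png

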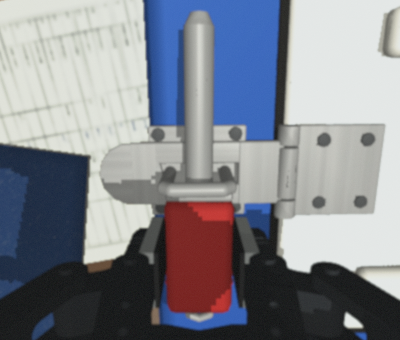

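The pin is home: the collar edge is at the bow (crop (198,195)) and the shank is through under the bow. I'll press lightly, lower 2 mm so it rests on the strap, then release.

Request:
servo_tool --moves '[[[0, 0, 0], [0.005, 0, 0.005], 0.2], [[0, 0, 0], [0.005, 0, 0.01], 0.2], [[0, 0, 0], [0.003, 0, 0.01], 0.2], [[0, 0, 0], [0.003, 0, 0.01], 0.35], [[0, 0, 0], [0.003, 0, 0.01], 0.5]]'

```text
time_s: 10.75
ee_pos: [0.4676, -0.0564, 0.1255]
tcp_rot: [-3.14, -0.002, 1.591]
wrist_force: [-0.4, -0.0, -0.4]
grip_width: 0.0424
grip_force: 0.0
```

Request:
servo_tool --moves '[[[0, 0, 0], [0, 0, 0], 0.55], [[0, 0, 0], [0, 0, 0], 0.55], [[0, 0, 0], [0, 0, -0.1], 0.55], [[0, 0, 0], [0, 0, -0.35], 0.55], [[0, 0, 0], [0, 0, -0.6], 0.55]]'

```text
time_s: 11.38
ee_pos: [0.4677, -0.057, 0.2467]
tcp_rot: [-3.14, -0.001, 1.592]
wrist_force: [0.9, -0.6, -0.5]
grip_width: 0.0471
grip_force: 0.0
```

```bash
python3 - <<'E'
from util import *
from station import sensors, optics
import cv2
s=sensors.state(); print(s["time_s"],s["ee_pos"],s["wrist_force"],s["grip_width"])
w=optics.get_image("wrist")["frame"][150:480,120:520]; S=optics.get_image("side")["frame"][210:292,280:380]
cv2.imwrite("pics/c5.png",np.hstack([w,cv2.resize(S,(400,330),interpolation=cv2.INTER_CUBIC)]))
E
```

```text
11.375 [ 0.46769248 -0.05703735  0.24665222] [ 0.85957462 -0.60221788 -0.46574439] 0.04713203072460963
```

View pics/c5.png

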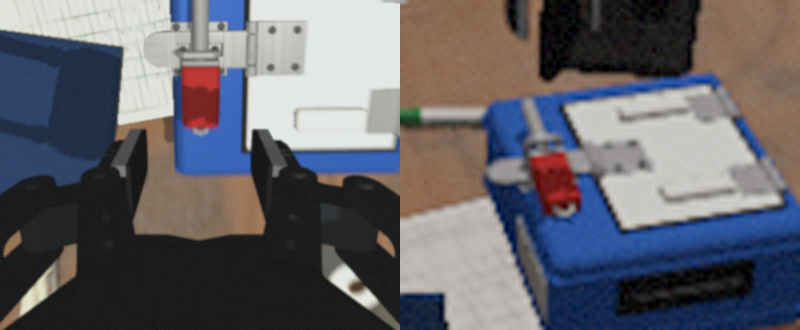

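Both views show the strap flat, the pin through the bow with the handle against it, and the gripper clear above.

```bash
python3 -c "
from station import bot; print(bot.sign_off())"
```

```text
the job is handed in; nothing more can be done
None
```

I handed the job in at about 11.4 s: the hasp strap is closed over its staple, the pin is through the loop with its handle against it and released, and I kept clear of the bystanders; no verdict came back.

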